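# Pack out a short-stroke clamp and hold it tight

## Robot

A 7-joint arm with a two-finger parallel gripper is mounted at the origin on a cart in front of the work surface, level with it; the furniture and walls round the work are solid. World frame = base frame: x ahead of the robot, y to its left, z up, the work surface at z = 0. Lengths are in m, angles in rad, forces in N, time in s.
With the tool pointing down it reaches from about 0.4 to 0.85 m from the base axis. Payload 4.5 kg.
Tool frame: the origin (TCP) lies midway between the tips of the shut fingers; the grasp point (between the pads) lies 19 mm behind it (r.grip_depth is the distance from the TCP to the grasp point, in m); z points along the fingers, y is the line along which they close (so a half turn about z gives the same grasp; the last joint's range is limited). The gripper opens to 88 mm and grips with 3 to 60 N. Pads are 18 mm wide; open, the fingers measure 123 mm over their backs; the gripper's body (75 mm by 187 mm) begins 45 mm behind the grasp point.
Start: joints at [1.329, 0.689, -0.195, 1.565, 0.157, 0.902, -0.215], TCP at [0.17, -0.601, 0.239] pointing down, gripper open.
Joint ranges: [-3.01, 3.01], [-0.46, 2.08], [-1.47, 1.51], [0.13, 2.56], [-1, 4.14], [0.04, 2.09], [-2.66, 2.66]. Speed limits (rad/s): [2.57, 2.57, 3.14, 3.14, 3.14, 3.14, 3.14].

## Interface

Orientations are given as a rotation vector (axis times angle).
In Python, from station import r, vision, workorder gives the robot as it stands. The module is installed in compiled form; this text tells all that it offers.
- The arm moves only by the tool play_rows, never from a script. Its argument "targets" is a list of rows, each an object with "slide": the shift along the tool's x, y, z normalised to -1 to 1, where 1 is 150 mm, a list of three; "angular": the turn, a rotation vector about the tool's x, y, z normalised to -1 to 1, where 1 is 60 degrees, a list of three; "fingers": the opening, from -1 (shut) to 1 (fully open). A call has 1 to 20 rows; each row is the pose to reach, as a shift and turn from the pose commanded when the call began, along the tool's axes at that moment; what a row does not reach only later rows make up. A row lasts 1/10 s, in which the tool goes at most 50 mm and 8.59 degrees, less where a joint would pass 70% of its speed; a pose out of reach is approached as far as the arm can. A call with a number of a shift or a turn outside -1 to 1 is refused whole. A call with a gripper value outside its range is refused whole. The fingers move at their own pace and stop on an object; "force" is the grip in N (left out, the last holds). Time passes only in rows, so rows that repeat a pose let the fingers close. It gives the time, the measured TCP pose, the force, the opening and the grip force at its end, in the units of the state.
- r.observe(): the state, without advancing time (a new reading comes with each control period).
- vision.grab_frame(name): name is "scene" or "top" or "wrist"; returns a dict with "image" (384x512x3 uint8, red, green, blue), "z_map" (384x512 float32, m along the optical axis (not along the pixel's ray), 0 where there is no reading), "camera_matrix" (3x3 intrinsics, pixels), "R" (3x3) and "t" (3): a world point X has camera coordinates R X + t. Camera axes: x right, y down, z forward; pixel columns grow to the right and rows downward; lengths in m; the calibration is good to about 2 mm. The wrist camera is an equidistant fisheye: a pixel r from the principal point sees the ray r / f radians off the axis. A picture is of the moment at which its call begins.
- workorder.hand_in(): hands the job in; it is judged then, once.
The state is a dict: "time": time; "joints": joint angles; "qd": joint speeds; "effort": joint torques, N m; "tcp_pos": TCP position; "tcp_rot": TCP orientation; "contact_force": force on the tool from outside, world axes, zero at the start; "moment": the same for the moment, N m; "width": finger opening in m; "gripper_force": force on a finger pad.
Only numpy, scipy, OpenCV 4.12 (cv2) and the standard library are available. Lean on these libraries where they do the work, as an engineer would, in place of code of your own. Each camera call takes 0.05 s, during which the arm holds its last target. There are 200 camera calls.

## Task

Hold the emblem plinth tight against the stop block on the clamping board. The push clamp's travel is too short to reach, and one wooden packer already stands in the gap between pad and plinth: add packers from the rack beside it, upright and square, one after another, until pushing the clamp by its handle presses firmly on the packers and plinth before it runs out of travel. Finish holding: keep pushing the handle firmly when the program ends, because the spring draws the clamp back; leave unused packers in the rack and do not disturb the things lying around.

Things in the scene. Friction and masses are not known exactly. Their poses are not given: they have to be found in the camera images.
- fixture: clamping board fixed to the table: plywood, 310 x 120 x 15 mm, its top 15 mm above the table. Origin on its underside, straight below the face of the drawn-back clamp pad; x is the clamp axis and points from the handle to the stop block, z up. The gap to be packed is on the +x side of the origin, centred on y = 0; the board reaches from x = -140 to x = +170 mm
- clamp (a joint): push clamp, in m: 0 drawn back, grows as the handle is pushed toward the stop block (along fixture +x), hard end of travel at 0.026. A weak spring (about 1 to 3 N) draws it back whenever it is not held. Pad, rod and handle move as one
- clamp_pad (a point): centre of the pad's face that bears on the packers; the pad is an upright metal plate 50 mm wide and 34 mm high, its top 51 mm above the table
- clamp_handle (a point): upper part of the clamp's handle: an upright dark metal bar 100 mm behind the pad face, 16 mm thick along fixture x, 30 mm wide along fixture y; its top is 15 mm above this point, 88 mm above the table. The rod guide in front of it (23 to 57 mm behind the drawn-back pad face) is only 51 mm high
- stop: stop block: dark steel, 22 mm along the clamp axis, 110 mm wide, 40 mm high, bolted to the board at a different distance each time. Origin at the centre of its underside, on the board's top; axes as the fixture's
- plinth: wooden emblem plinth, 60 mm along the clamp axis, 110 mm wide, 25 mm high, with a chrome winged emblem on its top (14 mm high). It lies loose on the board within a few mm of the stop block. Origin at the centre of its underside, axes about as the fixture's; the face toward the pad is at its x = -30 mm. From it to the drawn-back pad is about 49 to 77 mm
- rack: plywood rack, 150 x 62 mm, 31 mm high, fixed to the table; three slots across it at x = -42, 0 and 42 mm hold packers upright. Origin at the centre of its underside, x along its length, z up
- bed_gap (a point): point on the board's top 20 mm in front of the drawn-back pad face, on the clamp axis: the packers are to stand here, on the board
- packer0: wooden packer (shim), one of four alike: a slab 18 mm thick (its x), 40 mm wide (its y), 85 mm tall (its z), already standing in the gap, within some 4 mm of the plinth; origin at the centre of its foot, on the board. Can be gripped across its 40 mm width near the top. In the gap its 18 mm must lie along the clamp axis
- packer1: wooden packer (shim), one of four alike: a slab 18 mm thick (its x), 40 mm wide (its y), 85 mm tall (its z), standing upright in the rack at rack x = -42 mm; origin at the centre of its foot, 6 mm above the table there. Can be gripped across its 40 mm width near the top. In the gap its 18 mm must lie along the clamp axis
- packer2: wooden packer (shim), one of four alike: a slab 18 mm thick (its x), 40 mm wide (its y), 85 mm tall (its z), standing upright in the rack at rack x = 0 mm; origin at the centre of its foot, 6 mm above the table there. Can be gripped across its 40 mm width near the top. In the gap its 18 mm must lie along the clamp axis
- packer3: wooden packer (shim), one of four alike: a slab 18 mm thick (its x), 40 mm wide (its y), 85 mm tall (its z), standing upright in the rack at rack x = 42 mm; origin at the centre of its foot, 6 mm above the table there. Can be gripped across its 40 mm width near the top. In the gap its 18 mm must lie along the clamp axis
- masking_roll: bystander, to be left alone: a 66 mm roll of tape lying flat
- marker: bystander, to be left alone: a 136 mm marker pen lying down
- jar: bystander, to be left alone: a 53 mm round jar 44 mm high
- brown_can: bystander, to be left alone: a 64 mm paint can 61 mm high
- wheel_tool: bystander, to be left alone: a 119 mm hand tool with a small toothed wheel, lying down
- spare_emblem: bystander, to be left alone: a loose 90 mm chrome emblem lying flat
There are look-alikes about, which are no part of the job. What is shaped like the packer1 but green is not meant. What is shaped like the packer2 but red is not meant.

How it is judged:
At the end, for the whole second after the job is handed in: Robot pushes the clamp (3 N or more); pad-packer, packer-plinth, plinth-stop each bear over 4 N; plinth flat, square within 0.06 rad; each packer stands in the gap on the board, within 20 mm of the axis, upright to 0.12 and square to 0.17 rad, ungripped, or is within 12 mm of its place in the rack (contact force between any of the fingers, the arm and clamp above 3 N and contact force between any of packer0, packer1, packer2, packer3 and clamp above 4 N and contact force between any of packer0, packer1, packer2, packer3 and plinth above 4 N and contact force between plinth and stop above 4 N and value of joint clamp between 0.0005 and 0.0265 m and z of plinth in the frame of fixture between 0.011 and 0.019 m and angle between the x axis of plinth and the x axis of stop, either way round below 0.06 rad and angle between plinth's own z axis and vertical below 0.05 rad and x of packer0 in the frame of fixture between 0 and 0.085 m and y of packer0 in the frame of fixture between -0.02 and 0.02 m and z of packer0 in the frame of fixture between 0.01 and 0.02 m and angle between packer0's own z axis and vertical below 0.12 rad and angle between the x axis of packer0 and the x axis of fixture, either way round below 0.17 rad and contact force between the fingers and packer0 below 1 N and ((x of packer1 in the frame of fixture between 0 and 0.085 m and y of packer1 in the frame of fixture between -0.02 and 0.02 m and z of packer1 in the frame of fixture between 0.01 and 0.02 m and angle between packer1's own z axis and vertical below 0.12 rad and angle between the x axis of packer1 and the x axis of fixture, either way round below 0.17 rad and contact force between the fingers and packer1 below 1 N) or distance of packer1 from where it was at the start of the episode below 0.012 m) and ((x of packer2 in the frame of fixture between 0 and 0.085 m and y of packer2 in the frame of fixture between -0.02 and 0.02 m and z of packer2 in the frame of fixture between 0.01 and 0.02 m and angle between packer2's own z axis and vertical below 0.12 rad and angle between the x axis of packer2 and the x axis of fixture, either way round below 0.17 rad and contact force between the fingers and packer2 below 1 N) or distance of packer2 from where it was at the start of the episode below 0.012 m) and ((x of packer3 in the frame of fixture between 0 and 0.085 m and y of packer3 in the frame of fixture between -0.02 and 0.02 m and z of packer3 in the frame of fixture between 0.01 and 0.02 m and angle between packer3's own z axis and vertical below 0.12 rad and angle between the x axis of packer3 and the x axis of fixture, either way round below 0.17 rad and contact force between the fingers and packer3 below 1 N) or distance of packer3 from where it was at the start of the episode below 0.012 m)); the arm keeps its last pose, push and grip.
It fails at once if a bystander is pushed more than 30 mm (distance of any of masking_roll, marker, jar, brown_can, wheel_tool, spare_emblem from where it was at the start of the episode above 0.03 m).
It also fails if it takes over 72 s, if anything falls off the work surface, if the arm or the gripper's body presses on something with over 40 N, if the wrist force passes 120 N, or if a joint passes its speed limit or range.

## Working session

There is one attempt and no reset: what is moved stays moved. The work goes in short steps, Python scripts to look and compute and a tool call to move; the robot and the scene stay as the last step left them, time stands still between calls to the robot, and variables do not carry over. Pictures are saved under pics/ and viewed, at most 10 in all, crops included, and the job is handed in when it is done.

Besides the shell and the picture viewer there is one more tool, called after "Request:" as name([rows], argument=value, ...), one row to a line, values as JSON. play_rows: Moves the arm, as the interface text tells. Its arguments: {"type":"object","properties":{"targets":{"type":"array"},"force":{"type":"number"}},"required":["targets"]}

```bash
mkdir -p pics; cat > h.py <<'E'
import numpy as np, cv2
from scipy.spatial.transform import Rotation as Ro
from station import r, vision, workorder
def grab(n):
    f=vision.grab_frame(n); np.savez(f'{n}.npz',**f); return f
def save(img,p): cv2.imwrite(p,cv2.cvtColor(img,cv2.COLOR_RGB2BGR))
def pts(f):
    K=f['camera_matrix'];z=f['z_map'];v,u=np.indices(z.shape)
    c=np.stack([(u-K[0,2])/K[0,0]*z,(v-K[1,2])/K[1,1]*z,z],-1)
    return (c-f['t'])@f['R']
E
python3 - <<'E'
from h import *
s=r.observe();print(s)
a=grab('scene');b=grab('top')
save(a['image'],'pics/s1.png');save(b['image'],'pics/t1.png')
print(a['t'],b['t'],b['R'],b['camera_matrix'])
E
```

```text
{'time': 0.0, 'joints': array([ 1.32880459,  0.68996934, -0.1945163 ,  1.56635919,  0.15730454,
        0.90251064, -0.21513095]), 'qd': array([ 5.55853562e-04,  5.90914546e-04,  3.28002433e-04,  1.05408557e-04,
        2.81574532e-06, -1.16742984e-03, -1.45687765e-03]), 'effort': array([-1.00458747e-03, -5.27562439e+01, -1.26698121e+00, -1.53428024e+01,
       -5.26273577e-02,  6.56740231e-03,  1.36964923e-04]), 'tcp_pos': array([ 0.16996816, -0.60077467,  0.2379152 ]), 'tcp_rot': array([-3.10996335e+00, -4.31685159e-01,  6.17824475e-04]), 'contact_force': array([-0.0121923 ,  1.15579133, -0.10921504]), 'moment': array([ 0.07260121, -0.01443102,  0.06013732]), 'gripper_force': 0.0, 'width': 0.08820122933672242}
[0.35620042 0.4264052  1.00265377] [-0.0734472  0.5942894  0.8441226] [[-0.00651267 -0.99996744  0.00476509]
 [-0.98681943  0.00565637 -0.16172636]
 [ 0.16169414 -0.00575555 -0.98682414]] [[351.89212938   0.         256.36620946]
 [  0.         351.89212938 191.94125865]
 [  0.           0.           1.        ]]
```

View pics/s1.png

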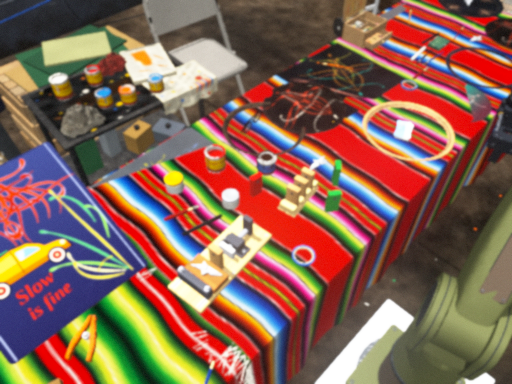

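View pics/t1.png

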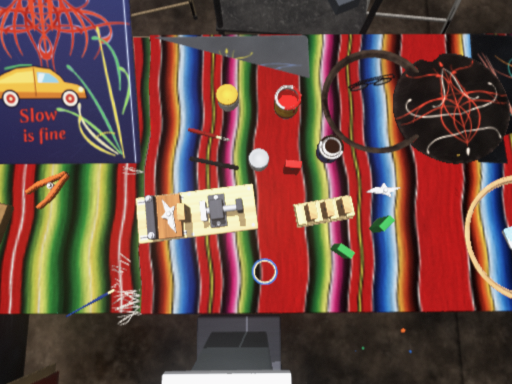

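The scene image shows the board with stop, plinth and clamp around (225,260), and the rack with three packers at (300,190). In the top image the board spans (138..257, 185..243), with the stop at (150,217), plinth at (168,215), packer0 at about (185,213) and handle at (237,207). The rack is at (325,211), with slots at about (309/326/343, 210).

Candidates for packers are the three wooden ones in the rack (309,211), (326,210), (343,208), and the one in the gap at (185,213). Green look-alikes are at (382,224) and (343,251), and a red one at (293,165). I choose the wooden ones.

```bash
python3 - <<'E'
from h import *
b=dict(np.load('top.npz'));a=dict(np.load('scene.npz'))
P=pts(b)
for (u0,v0,u1,v1) in [(130,180,265,250),(290,190,360,232)]:
    Q=P[v0:v1,u0:u1].reshape(-1,3); im=b['image'][v0:v1,u0:u1].reshape(-1,3).astype(int)
    for lo,hi in [(.010,.020),(.025,.036),(.036,.045),(.045,.057),(.06,.08),(.083,.094),(.095,.105)]:
        m=(Q[:,2]>lo)&(Q[:,2]<hi)
        if m.sum()>3:
            rect=cv2.minAreaRect((Q[m,:2]*1000).astype(np.float32))
            print(lo,hi,m.sum(),np.round(rect[0],1),np.round(rect[1],1),round(rect[2],1),Q[m,2].mean().round(4))
Z=np.clip(P[...,2]/.11,0,1)
hm=cv2.applyColorMap((Z*255).astype(np.uint8),cv2.COLORMAP_JET)
im=cv2.cvtColor(b['image'],cv2.COLOR_RGB2BGR)
c=lambda x:cv2.resize(x[180:255,130:400],(800,222),interpolation=cv2.INTER_CUBIC)
sc=cv2.cvtColor(a['image'],cv2.COLOR_RGB2BGR)[150:315,160:360]
cv2.imwrite('pics/c1.png',np.vstack([c(im),c(hm)]))
E
```

```text
0.01 0.02 2874 [546.4  79.9] [120.3 309.7] 6.8 0.0151
0.025 0.036 120 [544.7  71.6] [109.8 216.8] 6.0 0.0306
0.036 0.045 938 [544.4  68.2] [109.9 223.4] 5.6 0.0402
0.045 0.057 932 [534.   79.6] [108. 246.] 0.4 0.0514
0.06 0.08 74 [550.8  76.1] [ 99.7 237.4] 9.0 0.0672
0.083 0.094 94 [548.8  26.7] [ 34.1 140. ] 7.6 0.088
0.095 0.105 133 [541.  103.2] [39.  17.1] 3.2 0.0999
0.01 0.02 155 [ 550.3 -251.6] [ 56.3 146.9] 9.4 0.0158
0.025 0.036 452 [ 550.4 -252.1] [ 50.2 147.5] 9.4 0.0307
0.036 0.045 38 [ 548.7 -247.5] [39.6 92.3] 9.1 0.0404
0.045 0.057 54 [ 548.8 -251.5] [ 38.3 100.2] 9.7 0.0508
0.06 0.08 91 [ 549.  -250.2] [39.6 97.7] 10.2 0.0706
0.083 0.094 391 [ 549.7 -252.3] [ 40.4 102.2] 9.9 0.0902
```

View pics/c1.png

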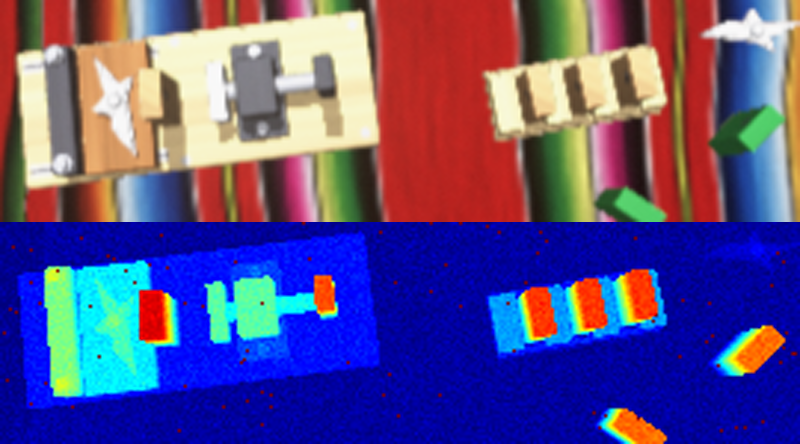

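The crop confirms the three wooden packers stand upright in the rack at crop (537,92), (585,86), (635,78), with packer0 at (150,93) beside the plinth. The green ones are outside the rack. Next I measure in the fixture frame.

```bash
cat >> h.py <<'E'
def rect(Q,lo,hi,box):
    x0,x1,y0,y1=box
    m=(Q[:,2]>lo)&(Q[:,2]<hi)&(Q[:,0]>x0)&(Q[:,0]<x1)&(Q[:,1]>y0)&(Q[:,1]<y1)
    q=Q[m,:2]; return m.sum(),np.round(np.percentile(q,[1,50,99],axis=0),1).tolist(),np.round(q.mean(0),1),[np.round(t,1) for t in cv2.minAreaRect(q.astype(np.float32))]
TH=np.radians(6.8); AX=np.array([-np.sin(TH),np.cos(TH)]); AY=np.array([-np.cos(TH),-np.sin(TH)])
O=np.array([546.4,79.9])-15*AX
def fx(Q): d=Q[:,:2]*1000-O; return np.c_[d@AX,d@AY,Q[:,2]*1000]
E
python3 - <<'E'
from h import *
for n in ['top','scene']:
    P=pts(dict(np.load(n+'.npz'))).reshape(-1,3);Q=fx(P)
    print(n)
    for nm,lo,hi,bx in [('board',11,19,(-150,180,-70,70)),('stop',50,60,(90,170,-60,60)),('plinth',37,43,(30,150,-60,60)),('packer0',95,105,(0,80,-40,40)),('pad',46,56,(-20,12,-30,30)),('handle',84,92,(-130,-80,-30,30))]:
        print(nm,*rect(Q,lo,hi,bx))
    R=P*1000
    print('rack',*rect(R,28,34,(500,600,-340,-160)))
    for y in (-210,-252,-294): print(*rect(R,86,95,(520,580,y-20,y+20)))
E
```

```text
top
board 2803 [[-138.2, -58.7], [-20.7, 8.7], [167.7, 59.5]] [-16.   3.] [array([15.,  0.]), array([309.7, 120.1]), np.float64(0.0)]
stop 360 [[113.3, -53.0], [122.9, 1.0], [135.0, 53.8]] [123.2   1.3] [array([114.2,   0.2]), array([ 42.9, 109.4]), np.float64(0.4)]
plinth 743 [[50.6, -52.2], [86.8, 8.4], [113.8, 55.7]] [84.1  3.4] [array([72.2,  1.8]), array([110. ,  84.2]), np.float64(89.8)]
packer0 133 [[29.9, -16.8], [38.6, 3.2], [48.1, 22.1]] [38.8  3.2] [array([38.8,  2.6]), array([39. , 17.1]), np.float64(86.4)]
pad 114 [[-14.2, -24.4], [-7.7, -0.2], [-0.4, 23.9]] [-7.6  0.1] [array([-7.4, -0.5]), array([49.1, 14.1]), np.float64(89.8)]
handle 76 [[-107.8, -13.6], [-100.5, 1.5], [-92.5, 14.4]] [-100.3    1. ] [array([-100.4,    0.5]), array([27.3, 14.6]), np.float64(83.4)]
rack 420 [[518.1, -325.5], [543.9, -234.8], [581.2, -178.5]] [ 545.5 -237.8] [array([ 550. , -252.2]), array([ 49.7, 147.7]), np.float64(9.1)]
127 [[523.2, -221.5], [542.3, -210.3], [561.7, -200.7]] [ 542.5 -210.7] [array([ 542.9, -210.9]), array([39.5, 18. ]), np.float64(9.3)]
127 [[530.0, -262.6], [549.3, -
[... 875 characters left out ...]
np.float64(0.9)]
handle 45 [[-103.5, -13.6], [-95.0, -1.3], [-88.2, 13.2]] [-95.4  -0.8] [array([-95.8,   0. ]), array([27.9, 15. ]), np.float64(88.1)]
rack 141 [[517.5, -321.0], [539.3, -197.2], [563.9, -172.9]] [ 539.7 -223.9] [array([ 550. , -248.1]), array([ 48. , 150.6]), np.float64(9.2)]
67 [[523.4, -217.7], [543.4, -207.2], [564.0, -195.0]] [ 543.8 -206.7] [array([ 544. , -207.7]), array([39.7, 20.8]), np.float64(9.5)]
65 [[530.8, -259.1], [550.8, -248.6], [570.0, -237.6]] [ 550.4 -248. ] [array([ 550.7, -248.7]), array([39. , 20.1]), np.float64(7.6)]
64 [[539.0, -301.9], [557.7, -289.6], [577.1, -278.4]] [ 558.  -289.5] [array([ 557.6, -290.2]), array([38.5, 22.2]), np.float64(14.6)]
```

The plinth-to-stop span is consistent: the stop face is at about 112.5 mm, so 52.5 mm remains for packers. Two packers (36 mm) need about 16.5 mm of travel and three would not fit, so I add exactly one, packer1 at (543,-211).

```bash
cat >> h.py <<'E'
def rel(p,yaw):
    """p in mm; yaw: deg of tool y axis in world; prints normalised slide and turn from measured pose"""
    s=r.observe();R0=Ro.from_rotvec(s['tcp_rot']);y=np.radians(yaw)
    Y=np.array([np.cos(y),np.sin(y),0]);Z=np.array([0,0,-1.]);T=Ro.from_matrix(np.c_[np.cross(Y,Z),Y,Z])
    print('t',s['time'].__round__(2),'tcp',np.round(s['tcp_pos']*1000,1),'yaw_y',np.degrees(np.arctan2(*R0.as_matrix()[[1,0],1])).round(2),'F',np.round(s['contact_force'],1),'w',round(s['width'],4))
    print('slide',np.round(R0.inv().apply(np.array(p)/1000-s['tcp_pos'])/.15,3),'ang',np.round(np.degrees((R0.inv()*T).as_rotvec())/60,3))
E
python3 -c "
from h import *
rel((370,-420,230),-30); rel((542.9,-210.9,200),9.3)"
```

```text
t 0.1 tcp [ 170.  -600.8  238. ] yaw_y -74.19 F [ 0.  -0.7  0.6] w 0.0882
slide [ 1.611 -0.797  0.054] ang [-0.002 -0.    -0.737]
t 0.1 tcp [ 170.  -600.8  238. ] yaw_y -74.19 F [ 0.  -0.7  0.6] w 0.0882
slide [ 3.1   -1.824  0.256] ang [-1.000e-03 -1.000e-03 -1.392e+00]
```

Request:
play_rows([
  {"slide": [0.1,-0.05,0],"angular": [0,0,-0.04],"fingers": 1},
  {"slide": [0.25,-0.13,0],"angular": [0,0,-0.11],"fingers": 1},
  {"slide": [0.45,-0.23,0],"angular": [0,0,-0.2],"fingers": 1},
  {"slide": [0.65,-0.33,0],"angular": [0,0,-0.3],"fingers": 1},
  {"slide": [0.85,-0.43,0],"angular": [0,0,-0.39],"fingers": 1},
  {"slide": [1,-0.5,0],"angular": [0,0,-0.46],"fingers": 1},
  {"slide": [1,-0.5,0],"angular": [0,0,-0.46],"fingers": 1},
])

```text
time: 0.8
tcp_pos: [0.2991, -0.4838, 0.239]
tcp_rot: [-2.911, -1.177, -0.006]
contact_force: [0.0, 0.6, -0.3]
width: 0.088
gripper_force: 0.0
```

```bash
python3 -c "
from h import *
rel((542.9,-210.9,200),9.3)"
```

```text
t 0.8 tcp [ 299.1 -483.8  239. ] yaw_y -45.96 F [ 0.   0.6 -0.3] w 0.088
slide [ 2.432 -0.178  0.27 ] ang [ 0.002 -0.004 -0.921]
```

Request:
play_rows([
  {"slide": [0.1,0,0],"angular": [0,0,-0.04],"fingers": 1},
  {"slide": [0.25,-0.02,0],"angular": [0,0,-0.1],"fingers": 1},
  {"slide": [0.45,-0.03,0],"angular": [0,0,-0.18],"fingers": 1},
  {"slide": [0.65,-0.05,0.03],"angular": [0,0,-0.26],"fingers": 1},
  {"slide": [0.85,-0.06,0.06],"angular": [0,0,-0.34],"fingers": 1},
  {"slide": [1,-0.07,0.1],"angular": [0,0,-0.42],"fingers": 1},
  {"slide": [1,-0.07,0.1],"angular": [0,0,-0.46],"fingers": 1},
])

```text
time: 1.5
tcp_pos: [0.3992, -0.3727, 0.2234]
tcp_rot: [-2.545, -1.839, -0.005]
contact_force: [-0.3, -0.6, 0.1]
width: 0.0881
gripper_force: 0.0
```

```bash
python3 -c "
from h import *
rel((542.9,-210.9,200),9.3)"
```

```text
t 1.5 tcp [ 399.2 -372.7  223.4] yaw_y -18.31 F [-0.3 -0.6  0.1] w 0.0881
slide [1.325 0.57  0.161] ang [ 0.001 -0.003 -0.46 ]
```

Request:
play_rows([
  {"slide": [0.1,0.04,0],"angular": [0,0,-0.04],"fingers": 1},
  {"slide": [0.25,0.1,0],"angular": [0,0,-0.1],"fingers": 1},
  {"slide": [0.45,0.19,0],"angular": [0,0,-0.18],"fingers": 1},
  {"slide": [0.65,0.28,0.03],"angular": [0,0,-0.26],"fingers": 1},
  {"slide": [0.85,0.36,0.06],"angular": [0,0,-0.34],"fingers": 1},
  {"slide": [1,0.45,0.1],"angular": [0,0,-0.42],"fingers": 1},
  {"slide": [1,0.5,0.1],"angular": [0,0,-0.46],"fingers": 1},
])

```text
time: 2.2
tcp_pos: [0.5185, -0.2543, 0.2087]
tcp_rot: [-2.035, -2.392, -0.006]
contact_force: [-0.8, 0.1, -0.5]
width: 0.0879
gripper_force: 0.0
```

```bash
python3 -c "
from h import *
rel((542.9,-210.9,200),9.3)"
```

```text
t 2.2 tcp [ 518.5 -254.3  208.7] yaw_y 9.24 F [-0.8  0.1 -0.5] w 0.0879
slide [0.26  0.207 0.059] ang [ 0.002 -0.003 -0.001]
```

Request:
play_rows([
  {"slide": [0.12,0.1,0.03],"angular": [0,0,0],"fingers": 1},
  {"slide": [0.265,0.206,0.06],"angular": [0,0,0],"fingers": 1},
  {"slide": [0.265,0.206,0.2],"angular": [0,0,0],"fingers": 1},
  {"slide": [0.265,0.206,0.35],"angular": [0,0,0],"fingers": 1},
  {"slide": [0.265,0.206,0.45],"angular": [0,0,0],"fingers": 1},
  {"slide": [0.265,0.206,0.45],"angular": [0,0,0],"fingers": 1},
])

```text
time: 2.8
tcp_pos: [0.5391, -0.2149, 0.1395]
tcp_rot: [-2.044, -2.381, 0.002]
contact_force: [-0.0, 0.2, 0.3]
width: 0.0881
gripper_force: 0.0
```

```bash
python3 -c "
from h import *
rel((542.9,-210.5,53),9.3)
w=grab('wrist');save(w['image'],'pics/w1.png');print(w['camera_matrix'],-w['R'].T@w['t'])"
```

```text
t 2.8 tcp [ 539.1 -214.9  139.5] yaw_y 8.72 F [-0.   0.2  0.3] w 0.0881
slide [0.024 0.032 0.576] ang [-0.003 -0.002 -0.01 ]
[[297.31863964   0.         253.1160099 ]
 [  0.         297.31863964 188.77079402]
 [  0.           0.           1.        ]] [ 0.52908285 -0.14379776  0.28574334]
```

View pics/w1.png

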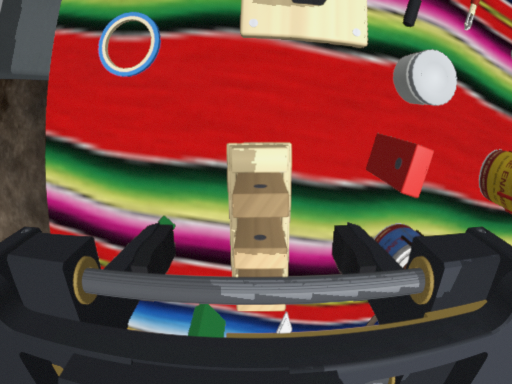

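The wrist view shows packer1 (nearest the board, top around (260,205)) centred between the fingers, which are at about u=155 and u=355. The path down is free.

Request:
play_rows([
  {"slide": [0.024,0.032,0],"angular": [0,0,-0.01],"fingers": 1},
  {"slide": [0.024,0.032,0.08],"angular": [0,0,-0.01],"fingers": 1},
  {"slide": [0.024,0.032,0.2],"angular": [0,0,-0.01],"fingers": 1},
  {"slide": [0.024,0.032,0.33],"angular": [0,0,-0.01],"fingers": 1},
  {"slide": [0.024,0.032,0.46],"angular": [0,0,-0.01],"fingers": 1},
  {"slide": [0.024,0.032,0.56],"angular": [0,0,-0.01],"fingers": 1},
  {"slide": [0.024,0.032,0.56],"angular": [0,0,-0.01],"fingers": 1},
  {"slide": [0.024,0.032,0.56],"angular": [0,0,-0.01],"fingers": 1},
])

```text
time: 3.65
tcp_pos: [0.5447, -0.2119, 0.0574]
tcp_rot: [2.036, 2.393, 0.0]
contact_force: [-0.7, -0.2, 0.4]
width: 0.088
gripper_force: 0.0
```

```bash
python3 -c "
from h import *
rel((542.9,-210.5,53),9.3)"
```

```text
t 3.65 tcp [ 544.7 -211.9   57.4] yaw_y 9.21 F [-0.7 -0.2  0.4] w 0.088
slide [ 0.011 -0.011  0.029] ang [ 0.     0.    -0.001]
```

Request:
play_rows([
  {"slide": [0.01,-0.01,0.02],"angular": [0,0,0],"fingers": 0.4},
  {"slide": [0.01,-0.01,0.02],"angular": [0,0,0],"fingers": 0},
  {"slide": [0.01,-0.01,0.02],"angular": [0,0,0],"fingers": -0.3},
  {"slide": [0.01,-0.01,0.02],"angular": [0,0,0],"fingers": -0.3},
  {"slide": [0.01,-0.01,0.02],"angular": [0,0,0],"fingers": -0.3},
  {"slide": [0.01,-0.01,0.02],"angular": [0,0,0],"fingers": -0.3},
  {"slide": [0.01,-0.01,0.02],"angular": [0,0,0],"fingers": -0.3},
], force=20)

```text
time: 4.35
tcp_pos: [0.5429, -0.2109, 0.0543]
tcp_rot: [2.036, 2.392, 0.0]
contact_force: [0.8, 0.1, 0.6]
width: 0.0396
gripper_force: 20.0
```

Request:
play_rows([
  {"slide": [0,0,-0.06],"angular": [0,0,0],"fingers": -0.3},
  {"slide": [0,0,-0.15],"angular": [0,0,0],"fingers": -0.3},
  {"slide": [0,0,-0.3],"angular": [0,0,0],"fingers": -0.3},
  {"slide": [0,0,-0.5],"angular": [0,0,0],"fingers": -0.3},
  {"slide": [0,0,-0.7],"angular": [0,0,0],"fingers": -0.3},
  {"slide": [0,0,-0.85],"angular": [0,0,0],"fingers": -0.3},
  {"slide": [0,0,-0.85],"angular": [0,0,0],"fingers": -0.3},
], force=20)

```text
time: 5.05
tcp_pos: [0.545, -0.2111, 0.1859]
tcp_rot: [2.032, 2.387, 0.005]
contact_force: [0.4, 0.3, -0.3]
width: 0.0399
gripper_force: 20.0
```

```bash
python3 -c "
from h import *
t=O+15*AX+1*AY; print(t)
rel((t[0],t[1],190),6.8)"
```

```text
[545.40703449  79.78159603]
t 5.05 tcp [ 545.  -211.1  185.9] yaw_y 9.19 F [ 0.4  0.3 -0.3] w 0.0399
slide [ 1.914  0.313 -0.031] ang [0.007 0.003 0.04 ]
```

Request:
play_rows([
  {"slide": [0.1,0.02,-0.03],"angular": [0,0,0],"fingers": -0.3},
  {"slide": [0.25,0.04,-0.03],"angular": [0,0,0.01],"fingers": -0.3},
  {"slide": [0.45,0.07,-0.03],"angular": [0,0,0.02],"fingers": -0.3},
  {"slide": [0.65,0.1,-0.03],"angular": [0,0,0.02],"fingers": -0.3},
  {"slide": [0.85,0.14,-0.03],"angular": [0,0,0.03],"fingers": -0.3},
  {"slide": [1,0.16,-0.03],"angular": [0,0,0.04],"fingers": -0.3},
  {"slide": [1,0.16,-0.03],"angular": [0,0,0.04],"fingers": -0.3},
])

```text
time: 5.75
tcp_pos: [0.5416, -0.0529, 0.1858]
tcp_rot: [-2.074, -2.355, -0.002]
contact_force: [0.3, 0.4, -0.6]
width: 0.0401
gripper_force: 20.0
```

Request:
play_rows([
  {"slide": [0.1,0.02,0],"angular": [0,0,0],"fingers": -0.3},
  {"slide": [0.25,0.04,0],"angular": [0,0,0],"fingers": -0.3},
  {"slide": [0.45,0.07,0],"angular": [0,0,0],"fingers": -0.3},
  {"slide": [0.65,0.1,0],"angular": [0,0,0],"fingers": -0.3},
  {"slide": [0.8,0.12,0],"angular": [0,0,0],"fingers": -0.3},
  {"slide": [0.9,0.14,0],"angular": [0,0,0],"fingers": -0.3},
  {"slide": [0.9,0.14,0],"angular": [0,0,0],"fingers": -0.3},
  {"slide": [0.9,0.14,0],"angular": [0,0,0],"fingers": -0.3},
])

```text
time: 6.55
tcp_pos: [0.5472, 0.0762, 0.1859]
tcp_rot: [2.087, 2.348, -0.003]
contact_force: [0.6, -0.7, -1.1]
width: 0.0402
gripper_force: 20.0
```

```bash
python3 -c "
from h import *
rel((545.4,79.8,64),6.8)"
```

```text
t 6.55 tcp [547.2  76.2 185.9] yaw_y 6.74 F [ 0.6 -0.7 -1.1] w 0.0402
slide [ 0.026 -0.008  0.813] ang [-0.001  0.001 -0.001]
```

Request:
play_rows([
  {"slide": [0.02,-0.01,0],"angular": [0,0,0],"fingers": -0.3},
  {"slide": [0.02,-0.01,0.1],"angular": [0,0,0],"fingers": -0.3},
  {"slide": [0.02,-0.01,0.25],"angular": [0,0,0],"fingers": -0.3},
  {"slide": [0.02,-0.01,0.35],"angular": [0,0,0],"fingers": -0.3},
  {"slide": [0.02,-0.01,0.35],"angular": [0,0,0],"fingers": -0.3},
  {"slide": [0.02,-0.01,0.35],"angular": [0,0,0],"fingers": -0.3},
])

```text
time: 7.15
tcp_pos: [0.5455, 0.0795, 0.1339]
tcp_rot: [2.087, 2.348, -0.001]
contact_force: [0.6, 0.3, -0.2]
width: 0.0399
gripper_force: 20.0
```

```bash
python3 - <<'E'
from h import *
rel((545.4,79.8,64),6.8)
a=grab('scene');b=grab('top')
x=cv2.resize(a['image'][200:310,160:290],(520,440),interpolation=cv2.INTER_CUBIC)
y=cv2.resize(b['image'][180:255,130:200],(280,300),interpolation=cv2.INTER_CUBIC)
c=np.zeros((440,800,3),np.uint8);c[:,:520]=x;c[:300,520:]=y;save(c,'pics/p1.png')
E
```

```text
t 7.15 tcp [545.5  79.5 133.9] yaw_y 6.72 F [ 0.6  0.3 -0.2] w 0.0399
slide [ 0.002 -0.     0.466] ang [-0.     0.    -0.001]
```

View pics/p1.png

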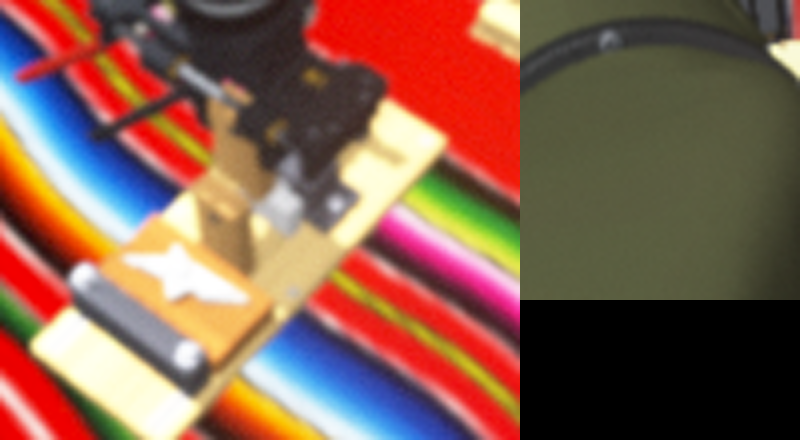

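The scene crop shows the held packer (235,150) above the gap, between packer0 (225,225) and the pad (285,200). The arm hides it from the top camera, so I check x numerically in the scene depth.

```bash
python3 - <<'E'
from h import *
Q=fx(pts(dict(np.load('scene.npz'))).reshape(-1,3))
for z in range(45,150,8):
    for x0,x1 in [(-20,60)]:
        m=(abs(Q[:,2]-z)<4)&(Q[:,0]>x0)&(Q[:,0]<x1)&(abs(Q[:,1])<18)
        h,_=np.histogram(Q[m,0],bins=np.arange(-20,62,3)); print(z,h)
E
```

```text
45 [ 2  1  0  2  1  0  1 10  1  0  0  0  0  0  0  0  0  0  0  0  0  0  0 15
  1  0  0]
53 [2 0 0 3 4 4 3 4 0 0 0 0 0 0 0 0 0 0 0 0 0 0 0 9 1 0 0]
61 [ 0  0  0  0  0  0  0  0  0  0  0  0  0  0  0  0  0  0  0  0  0  0  0 11
  4  0  0]
69 [ 0  0  0  0  0  0  0  0  0  0  0  0  0  0  0  0  0  0  0  0  0  0  1 12
  2  0  0]
77 [ 0  0  0  0  0  0  0  0  0  0  0  0  0  0  0  0  0  0  0  0  0  0  1 14
  1  0  0]
85 [ 0  0  0  0  0  0  0  0  0  0  0  0  1  1  2  4  0  0  0  0  0  0  0 12
  2  0  0]
93 [ 0  0  0  0  0  0  0  0  0  0  0  0  0  0  5 13  0  0  0  3  2  0  2 14
  2  0  0]
101 [ 0  0  0  0  0  0  0  0  0  0  1  0  0  0  3 11  1  2 12 13 10 13 13 11
  1  0  0]
109 [ 0  0  0  0  0  0  0  0  0  0  0  0  0  0  1 15  1  0  0  0  0  0  0  0
  0  0  0]
117 [ 0  0  0  0  0  0  0  0  0  0  0  0  0  0  2 17  0  0  0  0  0  0  0  0
  0  0  0]
125 [ 0  0  0  0  0  0  0  0  0  0  0  0  0  0  3 11  0  0  0  0  0  0  0  0
  0  0  0]
133 [ 0  0  0  0  0  0  0  0  0  0  0  0  0  0  3 13  0  0  0  0  0  0  0  0
  0  0  0]
141 [ 0  0  0  0  0  0  0  0  0  0  0  0  0  0  3 16  0  0  0  0  0  0  0  0
  0  0  0]
149 [ 0  0  0  0  0  0  0  0  0  0  0  0  0  0  3 14  0  0  0  0  0  0  0  0
  0  0  0]
```

The gaps are about 6 mm on each side. Descending.

Request:
play_rows([
  {"slide": [0,0,0.07],"angular": [0,0,0],"fingers": -0.3},
  {"slide": [0,0,0.15],"angular": [0,0,0],"fingers": -0.3},
  {"slide": [0,0,0.23],"angular": [0,0,0],"fingers": -0.3},
  {"slide": [0,0,0.31],"angular": [0,0,0],"fingers": -0.3},
  {"slide": [0,0,0.38],"angular": [0,0,0],"fingers": -0.3},
  {"slide": [0,0,0.42],"angular": [0,0,0],"fingers": -0.3},
  {"slide": [0,0,0.44],"angular": [0,0,0],"fingers": -0.3},
  {"slide": [0,0,0.45],"angular": [0,0,0],"fingers": -0.3},
  {"slide": [0,0,0.45],"angular": [0,0,0],"fingers": -0.3},
])

```text
time: 8.15
tcp_pos: [0.5456, 0.0805, 0.0663]
tcp_rot: [2.086, 2.349, 0.0]
contact_force: [0.5, -0.6, -0.3]
width: 0.0398
gripper_force: 20.0
```

Request:
play_rows([
  {"slide": [0,0,0.007],"angular": [0,0,0],"fingers": -0.3},
  {"slide": [0,0,0.013],"angular": [0,0,0],"fingers": -0.3},
  {"slide": [0,0,0.02],"angular": [0,0,0],"fingers": -0.3},
  {"slide": [0,0,0.02],"angular": [0,0,0],"fingers": -0.3},
])

```text
time: 8.55
tcp_pos: [0.5456, 0.0804, 0.0633]
tcp_rot: [2.086, 2.349, 0.0]
contact_force: [0.0, 1.1, 0.1]
width: 0.0397
gripper_force: 20.0
```

Request:
play_rows([
  {"slide": [0,0,0.007],"angular": [0,0,0],"fingers": -0.3},
  {"slide": [0,0,0.013],"angular": [0,0,0],"fingers": -0.3},
  {"slide": [0,0,0.013],"angular": [0,0,0],"fingers": -0.3},
])

```text
time: 8.85
tcp_pos: [0.546, 0.0804, 0.063]
tcp_rot: [2.085, 2.348, 0.001]
contact_force: [-2.3, -0.9, 14.9]
width: 0.0397
gripper_force: 20.0
```

Touching the board (15 N). I relax slightly, open, then rise.

Request:
play_rows([
  {"slide": [0,0,-0.01],"angular": [0,0,0],"fingers": -0.3},
  {"slide": [0,0,-0.01],"angular": [0,0,0],"fingers": 0},
  {"slide": [0,0,-0.01],"angular": [0,0,0],"fingers": 0.3},
  {"slide": [0,0,-0.01],"angular": [0,0,0],"fingers": 0.6},
  {"slide": [0,0,-0.01],"angular": [0,0,0],"fingers": 0.6},
  {"slide": [0,0,-0.01],"angular": [0,0,0],"fingers": 0.6},
])

```text
time: 9.45
tcp_pos: [0.5454, 0.0804, 0.0626]
tcp_rot: [-2.086, -2.349, 0.0]
contact_force: [-0.2, 0.2, 0.5]
width: 0.0705
gripper_force: 0.0
```

Request:
play_rows([
  {"slide": [0,0,-0.1],"angular": [0,0,0],"fingers": 0.6},
  {"slide": [0,0,-0.25],"angular": [0,0,0],"fingers": 0.6},
  {"slide": [0,0,-0.4],"angular": [0,0,0],"fingers": 0.6},
  {"slide": [0,0,-0.55],"angular": [0,0,0],"fingers": 0.6},
  {"slide": [0,0,-0.7],"angular": [0,0,0],"fingers": 0.6},
  {"slide": [0,0,-0.7],"angular": [0,0,0],"fingers": 0.6},
])

```text
time: 10.05
tcp_pos: [0.5472, 0.081, 0.1703]
tcp_rot: [2.084, 2.347, 0.007]
contact_force: [0.1, -0.2, -0.6]
width: 0.0702
gripper_force: 0.0
```

```bash
python3 - <<'E'
from h import *
h=O-145*AX; print(h)
rel((h[0],h[1],165),6.8)
Q=fx(pts(grab('scene')).reshape(-1,3))
print(*rect(Q,95,105,(0,60,-40,40)))
print('gap row', np.histogram(Q[(abs(Q[:,2]-100)<4)&(abs(Q[:,1])<18),0],bins=np.arange(0,62,3))[0])
E
```

```text
[565.34463493 -78.9744813 ]
t 10.05 tcp [547.2  81.  170.3] yaw_y 6.78 F [ 0.1 -0.2 -0.6] w 0.0702
slide [-1.073 -0.006  0.035] ang [ 0.005 -0.001 -0.   ]
190 [[10.2, -20.4], [32.8, 1.2], [51.7, 19.5]] [31.3  0.5] [array([31.1, -0.6]), array([43.2, 40.4]), np.float64(1.4)]
gap row [ 0  0  0 10 13 13 10 15 15  5  1  8 11 14 13 15 13  3  0  0]
```

Packer1 stands upright in the gap. Now I shut the fingers and go behind the handle.

Request:
play_rows([
  {"slide": [-0.1,0,0],"angular": [0,0,0],"fingers": -1},
  {"slide": [-0.25,0,0],"angular": [0,0,0],"fingers": -1},
  {"slide": [-0.45,0,0],"angular": [0,0,0],"fingers": -1},
  {"slide": [-0.65,0,0],"angular": [0,0,0],"fingers": -1},
  {"slide": [-0.85,0,0],"angular": [0,0,0],"fingers": -1},
  {"slide": [-1,0,0],"angular": [0,0,0],"fingers": -1},
  {"slide": [-1,0,0],"angular": [0,0,0],"fingers": -1},
  {"slide": [-1,0,0],"angular": [0,0,0],"fingers": -1},
])

```text
time: 10.9
tcp_pos: [0.5623, -0.0691, 0.1666]
tcp_rot: [-2.086, -2.347, 0.002]
contact_force: [0.2, 0.0, 0.2]
width: 0.0089
gripper_force: 0.0
```

```bash
python3 - <<'E'
from h import *
rel((565.3,-79,60),6.8)
E
```

```text
t 10.9 tcp [562.3 -69.1 166.6] yaw_y 6.72 F [0.2 0.  0.2] w 0.0089
slide [-0.068  0.013  0.711] ang [-0.002 -0.001 -0.001]
```

Request:
play_rows([
  {"slide": [-0.07,0.013,0],"angular": [0,0,0],"fingers": -1},
  {"slide": [-0.07,0.013,0.1],"angular": [0,0,0],"fingers": -1},
  {"slide": [-0.07,0.013,0.25],"angular": [0,0,0],"fingers": -1},
  {"slide": [-0.07,0.013,0.4],"angular": [0,0,0],"fingers": -1},
  {"slide": [-0.07,0.013,0.55],"angular": [0,0,0],"fingers": -1},
  {"slide": [-0.07,0.013,0.67],"angular": [0,0,0],"fingers": -1},
  {"slide": [-0.07,0.013,0.7],"angular": [0,0,0],"fingers": -1},
  {"slide": [-0.07,0.013,0.7],"angular": [0,0,0],"fingers": -1},
])

```text
time: 11.7
tcp_pos: [0.5662, -0.078, 0.0623]
tcp_rot: [-2.083, -2.35, 0.001]
contact_force: [-0.3, -0.1, 0.7]
width: 0.0005
gripper_force: 0.0
```

Request:
play_rows([
  {"slide": [0.03,0,0],"angular": [0,0,0],"fingers": -1},
  {"slide": [0.06,0,0],"angular": [0,0,0],"fingers": -1},
  {"slide": [0.09,0,0],"angular": [0,0,0],"fingers": -1},
  {"slide": [0.12,0,0],"angular": [0,0,0],"fingers": -1},
  {"slide": [0.12,0,0],"angular": [0,0,0],"fingers": -1},
])

```text
time: 12.2
tcp_pos: [0.5644, -0.0596, 0.0632]
tcp_rot: [2.084, 2.351, 0.001]
contact_force: [-0.1, -0.7, -0.4]
width: 0.0007
gripper_force: 0.0
```

```bash
python3 - <<'E'
from h import *
rel((565.3,-79,60),6.8)
w=grab('wrist');save(w['image'],'pics/w2.png')
E
```

```text
t 12.2 tcp [564.4 -59.6  63.2] yaw_y 6.89 F [-0.1 -0.7 -0.4] w 0.0007
slide [-0.129 -0.01   0.021] ang [ 0.001 -0.001  0.002]
```

View pics/w2.png

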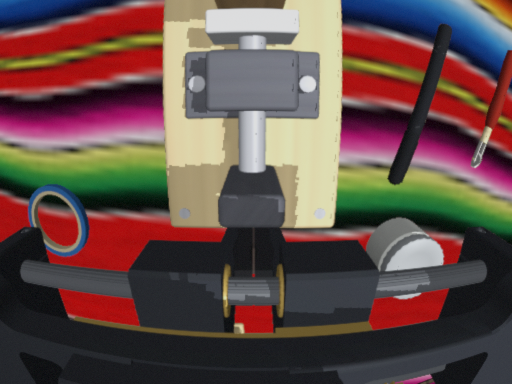

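The wrist view shows the shut fingers (252,250) centred just behind the handle (250,205). Pushing gently.

Request:
play_rows([
  {"slide": [0.02,0,0],"angular": [0,0,0],"fingers": -1},
  {"slide": [0.04,0,0],"angular": [0,0,0],"fingers": -1},
  {"slide": [0.06,0,0],"angular": [0,0,0],"fingers": -1},
  {"slide": [0.08,0,0],"angular": [0,0,0],"fingers": -1},
  {"slide": [0.09,0,0],"angular": [0,0,0],"fingers": -1},
  {"slide": [0.1,0,0],"angular": [0,0,0],"fingers": -1},
  {"slide": [0.1,0,0],"angular": [0,0,0],"fingers": -1},
])

```text
time: 12.95
tcp_pos: [0.5625, -0.0459, 0.0627]
tcp_rot: [2.086, 2.349, -0.0]
contact_force: [0.6, -0.6, -1.0]
width: 0.0006
gripper_force: 0.5
```

Request:
play_rows([
  {"slide": [0.01,0,0],"angular": [0,0,0],"fingers": -1},
  {"slide": [0.02,0,0],"angular": [0,0,0],"fingers": -1},
  {"slide": [0.03,0,0],"angular": [0,0,0],"fingers": -1},
  {"slide": [0.03,0,0],"angular": [0,0,0],"fingers": -1},
  {"slide": [0.03,0,0],"angular": [0,0,0],"fingers": -1},
])

```text
time: 13.45
tcp_pos: [0.5619, -0.0413, 0.0627]
tcp_rot: [-2.085, -2.349, -0.0]
contact_force: [-0.4, -1.1, -0.9]
width: 0.0007
gripper_force: 0.6
```

Request:
play_rows([
  {"slide": [0.01,0,0],"angular": [0,0,0],"fingers": -1},
  {"slide": [0.02,0,0],"angular": [0,0,0],"fingers": -1},
  {"slide": [0.03,0,0],"angular": [0,0,0],"fingers": -1},
  {"slide": [0.03,0,0],"angular": [0,0,0],"fingers": -1},
  {"slide": [0.03,0,0],"angular": [0,0,0],"fingers": -1},
])

```text
time: 13.95
tcp_pos: [0.5614, -0.0372, 0.0627]
tcp_rot: [2.086, 2.349, -0.0]
contact_force: [0.9, -2.2, -0.2]
width: 0.0005
gripper_force: 1.5
```

```bash
python3 - <<'E'
from h import *
rel((565.3,-79,60),6.8)
a=grab('scene');Q=fx(pts(a).reshape(-1,3))
print('tops', np.histogram(Q[(abs(Q[:,2]-100)<4)&(abs(Q[:,1])<18),0],bins=np.arange(0,62,3))[0])
for z in (30,45,60,75,90,105): print(z,np.histogram(Q[(abs(Q[:,2]-z)<4)&(abs(Q[:,1])<25),0],bins=np.arange(0,62,3))[0])
x=cv2.resize(a['image'][200:310,160:290],(520,440),interpolation=cv2.INTER_CUBIC);save(x,'pics/p2.png')
E
```

```text
t 13.95 tcp [561.4 -37.2  62.7] yaw_y 6.8 F [ 0.9 -2.2 -0.2] w 0.0005
slide [-0.28  -0.007  0.018] ang [-0.  0. -0.]
tops [ 0  0  0  0  0  0  9 13  9 15 12 13 10 13 13 13 10 16  7  0]
30 [0 1 0 0 2 1 1 3 1 2 1 2 2 0 1 1 0 0 0 0]
45 [ 1  0  4  3  2  0  4  2  1  1  0  2  2  1  1  2  1 10  9  4]
60 [ 0  0  0  0  0  0  0  0  1  1  1  0  2  1  1  1  1 11  9  0]
75 [ 0  0  0  0  0  0  1  1  0  1  1  2  0  2  1  1  2  7 12  0]
90 [0 0 0 0 0 0 0 1 1 0 1 2 0 1 2 1 1 7 9 0]
105 [0 0 0 0 0 0 1 1 1 3 3 3 1 6 1 3 4 3 1 0]
```

View pics/p2.png

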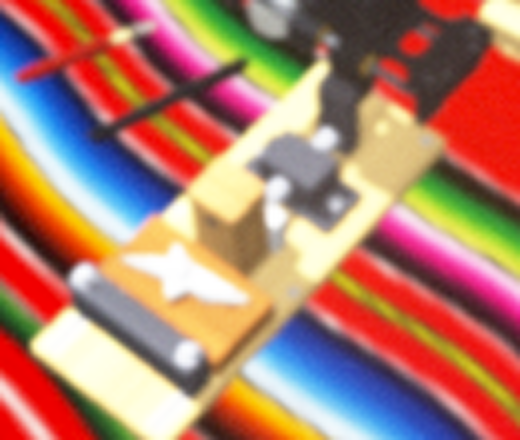

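Both packers stand upright, side by side against the plinth at crop (230,210). I keep pushing until force builds.

Request:
play_rows([
  {"slide": [0.01,0,0],"angular": [0,0,0],"fingers": -1},
  {"slide": [0.02,0,0],"angular": [0,0,0],"fingers": -1},
  {"slide": [0.02,0,0],"angular": [0,0,0],"fingers": -1},
  {"slide": [0.02,0,0],"angular": [0,0,0],"fingers": -1},
])

```text
time: 14.4
tcp_pos: [0.5612, -0.0351, 0.0628]
tcp_rot: [2.086, 2.348, -0.002]
contact_force: [1.3, -5.2, 0.0]
width: 0.0004
gripper_force: 2.7
```

Request:
play_rows([
  {"slide": [0.01,0,0],"angular": [0,0,0],"fingers": -1},
  {"slide": [0.01,0,0],"angular": [0,0,0],"fingers": -1},
  {"slide": [0.01,0,0],"angular": [0,0,0],"fingers": -1},
])

```text
time: 14.7
tcp_pos: [0.5611, -0.0351, 0.0628]
tcp_rot: [2.086, 2.346, -0.004]
contact_force: [1.6, -7.6, -0.1]
width: 0.0005
gripper_force: 4.0
```

Request:
play_rows([
  {"slide": [0.01,0,0],"angular": [0,0,0],"fingers": -1},
  {"slide": [0.02,0,0],"angular": [0,0,0],"fingers": -1},
  {"slide": [0.02,0,0],"angular": [0,0,0],"fingers": -1},
  {"slide": [0.02,0,0],"angular": [0,0,0],"fingers": -1},
])

```text
time: 15.1
tcp_pos: [0.5611, -0.0351, 0.0628]
tcp_rot: [2.087, 2.341, -0.008]
contact_force: [3.1, -12.6, -0.5]
width: 0.0004
gripper_force: 6.4
```

Request:
play_rows([
  {"slide": [0.01,0,0],"angular": [0,0,0],"fingers": -1},
  {"slide": [0.02,0,0],"angular": [0,0,0],"fingers": -1},
  {"slide": [0.02,0,0],"angular": [0,0,0],"fingers": -1},
  {"slide": [0.02,0,0],"angular": [0,0,0],"fingers": -1},
])

```text
time: 15.5
tcp_pos: [0.5611, -0.0351, 0.0629]
tcp_rot: [2.088, 2.337, -0.013]
contact_force: [3.5, -17.7, -0.0]
width: 0.0002
gripper_force: 8.9
```

```bash
python3 - <<'E'
from h import *
rel((565.3,-79,60),6.8)
b=grab('top');a=grab('scene')
old=fx(pts(dict(np.load('scene.npz'))).reshape(-1,3))
Q=fx(pts(a).reshape(-1,3))
for nm,lo,hi,bx in [('stop',50,60,(100,170,-60,60)),('plinth',37,43,(30,112,-60,60)),('packers',96,105,(0,80,-40,40))]: print(nm,*rect(Q,lo,hi,bx))
x=cv2.resize(a['image'][200:310,160:290],(520,440),interpolation=cv2.INTER_CUBIC)
y=cv2.resize(b['image'][180:255,130:200],(280,300),interpolation=cv2.INTER_CUBIC)
c=np.zeros((440,800,3),np.uint8);c[:,:520]=x;c[:300,520:]=y;save(c,'pics/p3.png')
Q=fx(pts(b).reshape(-1,3))
for nm,lo,hi,bx in [('stop',50,60,(100,170,-60,60)),('plinth',37,43,(30,112,-60,60)),('packers',96,105,(0,80,-40,40))]:
    try: print(nm,*rect(Q,lo,hi,bx))
    except Exception as e: print(nm,'hidden')
E
```

```text
t 15.5 tcp [561.1 -35.1  62.9] yaw_y 6.45 F [  3.5 -17.7  -0. ] w 0.0002
slide [-0.294 -0.005  0.023] ang [-0.001  0.011 -0.006]
stop 292 [[116.7, -53.1], [129.4, 2.0], [138.7, 53.2]] [128.7   1.4] [array([127.4,  -1.4]), array([ 23. , 111.6]), np.float64(0.5)]
plinth 495 [[50.1, -52.7], [87.0, 6.8], [111.1, 55.4]] [84.6  3.4] [array([75.2,  1.3]), array([ 73.8, 109.8]), np.float64(0.8)]
packers 181 [[21.7, -19.5], [39.8, 1.2], [57.2, 20.5]] [39.7  0.6] [array([39.5,  0.3]), array([37.5, 40.6]), np.float64(0.9)]
stop 364 [[112.9, -52.7], [122.6, 1.3], [134.8, 54.2]] [123.1   1.3] [array([124.1,   0.5]), array([109.5,  22.9]), np.float64(89.9)]
plinth 678 [[53.8, -52.1], [88.7, 10.3], [111.7, 56.3]] [85.8  4. ] [array([75.5,  2. ]), array([ 72.9, 110. ]), np.float64(0.2)]
packers 257 [[17.5, -17.7], [35.9, 2.0], [52.9, 21.5]] [35.4  2. ] [array([35.3,  2. ]), array([36.2, 40.2]), np.float64(0.6)]
```

View pics/p3.png

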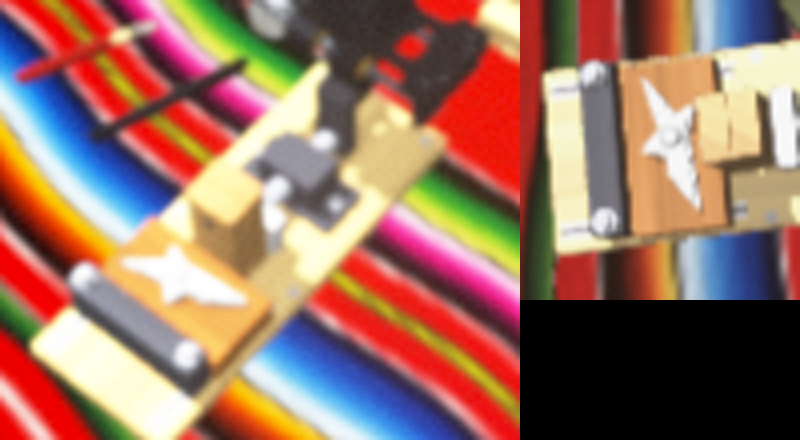

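The picture shows the plinth flush on the stop, and both packers tight, square and upright (top crop (730,125)). The clamp has travelled about 17 mm and the handle push is 18 N. I hold briefly and hand in.

Request:
play_rows([
  {"slide": [0,0,0],"angular": [0,0,0],"fingers": -1},
  {"slide": [0,0,0],"angular": [0,0,0],"fingers": -1},
  {"slide": [0,0,0],"angular": [0,0,0],"fingers": -1},
  {"slide": [0,0,0],"angular": [0,0,0],"fingers": -1},
  {"slide": [0,0,0],"angular": [0,0,0],"fingers": -1},
])

```text
time: 16.1
tcp_pos: [0.5611, -0.0351, 0.0629]
tcp_rot: [2.088, 2.337, -0.013]
contact_force: [3.7, -17.7, 0.4]
width: 0.0003
gripper_force: 8.9
```

```bash
python3 -c "
from h import *
print(r.observe()['contact_force']);print(workorder.hand_in())"
```

```text
[  3.68807883 -17.66970122   0.39279239]
the job is handed in; nothing more can be done
None
```

I added one packer and handed the job in at about 16 s, with the arm still pushing the handle at about 18 N and the plinth tight against the stop after about 17 of the clamp's 26 mm of travel; the hand-in returned no verdict.

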